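# Mount the die carrier on the scanner spindle

## Task

Take the round die carrier that has the square hub with the D-shaped bore and fit it over the flatted spindle of the desktop scanner: feel for the turn at which the flats match, let it slide down without forcing it until it sits flush on the turntable flange, and let go. Leave the round-hubbed carrier and everything else on the bench where it is.

Things in the scene. Friction and masses are not known exactly. Their poses are not given: they have to be found in the camera images.
- carrier: Die carrier to mount, loose, 0.2 to 0.37 kg: grey disc 130 mm across, 10 mm thick, lying flat, hub up. Origin: centre of its underside, on the bore's axis; z up. Four stone dies (15 mm across, 20 mm tall) stand on it 50 mm from the axis, at 45 degrees to x and y. The D-shaped bore goes right through disc and hub: radius 12 mm, its flat 5 mm from the axis on the +x side.
- round_carrier: The other carrier, to be left alone: the same disc, tab and four dies, but its hub is ROUND (43 mm across, 48 mm tall) with a 14 mm round bore. Origin: centre of the underside. The two carriers may stand in either place.
- seat (a point): Centre of the top of the scanner's black turntable flange (68 mm across), 70 mm above the bench: the carrier's origin ends here. Axes as the scanner's: z up along the spindle, -x to its front, tower on +y. A friction brake (0.25 N m) holds flange and spindle.
- scanner: The desktop scanner, fixed to the bench: white base 240 x 220 x 60 mm (x, y, z); origin: centre of the base's underside, the spindle's axis is its z axis, its front is -x. A tower 160 x 90 mm and 250 mm tall stands beside the base on its +y side, its inner face 130 mm from the spindle's axis.
- articulator: Blue articulator frame with a stone model, 85 x 90 x 120 mm; bystander. Origin: centre of its underside.
- pot: Small white screw pot, 44 mm across, 32 mm tall, between the two carriers; bystander. Origin: centre of its underside.
- bowl: Dark rubber mixing bowl, 120 mm across, 65 mm tall; bystander. Origin: centre of its underside.
- spatula: Mixing spatula, 180 mm long, lying in front of the carriers; bystander. Origin: its middle, on the bench.
- stone_model: Stone model of a jaw, 50 x 62 x 27 mm; bystander. Origin: centre of its underside.
- cradle: Black handpiece cradle, 100 x 50 x 48 mm; bystander. Origin: centre of its underside.
- hub_grip (a point): Where to grip the carrier: on its axis, 36 mm above its underside, inside the SQUARE aluminium hub, 36 x 36 mm, faces square to the carrier's x and y, top 48 mm above the underside. Grip either pair of facing sides from above; the disc's top is 26 mm below this point.
- tab (a point): Pointer tab on the carrier's rim, 14 mm wide, 10 mm thick, reaching 77 mm from the axis on the carrier's +x: it marks the side of the bore's flat. This point: on its top, 70 mm from the axis.
- spindle_tip (a point): Top of the steel D-shaped spindle, 40 mm above seat: radius 11 mm, flat 4 mm from the axis, top 6 mm tapered by 2.2 mm. Play: 1 mm all round, 6 degrees of turn if centred. The flat, and so the carrier's tab, faces the scanner's front (-x) give or take 0.9 rad, NOT measured: find it by touch or eye. Mismatched, the carrier stops 31 to 40 mm above seat; matched, it slides down.

How it is judged:
By the outcome, as a careful person would: the job done as asked, in the order asked, and still so for the second after the job is handed in, with the robot touching nothing.
It also fails if it takes over 64 s, if anything falls off the work surface, if the arm or the gripper's body presses on something with over 40 N, if the wrist force passes 120 N, or if a joint passes its speed limit or range.

## Robot

A 7-joint arm with a two-finger parallel gripper is mounted at the origin on the work surface. World frame = base frame: x ahead of the robot, y to its left, z up, the work surface at z = 0. Lengths are in m, angles in rad, forces in N, time in s.
With the tool pointing down it reaches from about 0.425 to 0.925 m from the base axis. Payload 6.8 kg.
Tool frame: the origin (TCP) lies where the fingers leave the gripper's body, on its centre line; the fingertips stand 73 mm ahead of it and the grasp point (between the pads) lies 54 mm ahead of it; z points along the fingers, y is the line along which they close (so a half turn about z gives the same grasp; the last joint's range is limited). The gripper opens to 85 mm and grips with 20 to 120 N. Pads are 22 mm wide; open, the fingers measure 114 mm over their backs; the gripper's body (76 mm by 85 mm) begins 54 mm behind the grasp point. The pads swing forward as they close: fully open they stand 13 mm farther back than shut.
Start: joints at [-1.389, 0.477, 0.022, 1.555, -0.011, 1.109, -0.083], TCP at [0.193, 0.647, 0.304] pointing down, gripper open.
Joint ranges: [-2.96, 2.96], [-0.34, 2.1], [-1.41, 1.46], [0.24, 2.44], [-1.37, 4.51], [0.17, 1.92], [-2.96, 2.96]. Speed limits (rad/s): [2.39, 2.39, 3.14, 3.14, 3.14, 3.14, 3.14].

## Interface

Orientations are given as a rotation vector (axis times angle).
In Python, from bench import r, vision, job gives the robot as it stands (r), with the cameras (vision) and the job (job).
- The arm moves only by the tool drive_effector, called after "Call:" in YAML: its name, and indented under it one key for each argument. Schema: {"type":"object","properties":{"rows":{"type":"array","items":{"type":"array","items":{"type":"array","items":{"type":"number"},"minItems":6,"maxItems":6},"minItems":1,"maxItems":5},"minItems":1,"maxItems":1},"finger_gap":{"type":"number"},"grip_n":{"type":"number"},"only":{"type":"string"},"quiet":{"type":"boolean"},"lines":{"type":"string"}},"required":["rows"],"additionalProperties":false}. rows is a list that holds a single list of rows (three levels of brackets), with 1 to 5 rows, each of 6 numbers: dx, dy, dz in shares of 0.3 m (1.0 is 0.3 m), then a rotation vector rx, ry, rz in a scale on which 1.0 is 180 degrees; each row is the pose to reach, as a shift and turn from the pose commanded when the call began, along the tool's axes at that moment; what a row does not reach only later rows make up. A row lasts 1/10 s, in which the tool goes at most 0.05 m and 0.15 rad, less where a joint would pass 70% of its speed; a pose out of reach is approached as far as the arm can. finger_gap is the finger opening in m, set as the call begins (left out keeps the last). The fingers move at their own pace and stop on an object; grip_n is the grip in N (left out, the last holds). Time passes only in rows, so rows that do not move let the fingers close. The tool returns the time, the measured TCP pose, the force, the opening and the grip force at its end. only (a regular expression) keeps the lines of the reply that match it, lines (a string "A,B") keeps lines A to B, and quiet returns only ok. No shift or turn number may pass 1 either way. Input that does not fit is refused with a message, and nothing moves.
- r.get_obs(): the state, without advancing time (a new reading comes with each control period).
- vision.grab_frame(name): name is "scene" or "top" or "wrist"; returns (picture, depth): 384x512x3 uint8, blue, green, red; 384x512 float32, m along the optical axis (not along the pixel's ray), 0 where there is no reading.
- vision.camera_info(name): a dict with "camera_matrix" (3x3 intrinsics, pixels), "R" (3x3) and "t" (3): a world point X has camera coordinates R X + t. Camera axes: x right, y down, z forward; pixel columns grow to the right and rows downward; lengths in m; the calibration is good to about 2 mm. A picture is of the moment at which its call begins: read the wrist's pose just before it. camera_info takes no time and is no camera call; for the wrist camera it gives the pose at the moment of the call.
- job.hand_in(): hands the job in; it is judged then, once.
The state is a dict: "clock": time; "joints": joint angles; "qvel": joint speeds; "tau": joint torques, N m; "tcp_pos": TCP position; "orientation": TCP orientation; "contact_force": force on the tool from outside, world axes, zero at the start; "moment": the same for the moment, N m; "grip_width": finger opening in m; "gripper_force": force on a finger pad.
Only numpy, scipy, OpenCV 4.12 (cv2) and the standard library are available. Lean on these libraries where they do the work, as an engineer would, in place of code of your own. Each camera call takes 0.05 s, during which the arm holds its last target. There are 200 camera calls.

## Working session

There is one attempt and no reset: what is moved stays moved. The work goes in short steps, Python scripts to look and compute and a tool call to move; the robot and the scene stay as the last step left them, time stands still between calls to the robot, and variables do not carry over. Pictures are saved under pics/ and viewed, at most 10 in all, crops included, and the job is handed in when it is done.

```bash
ls; mkdir -p pics; python3 - <<'E'
from bench import r, vision, job
import cv2,numpy as np,pickle
o=r.get_obs();print({k:np.round(v,3) for k,v in o.items()})
D={}
for n in("scene","top"):
    i=vision.camera_info(n);p,d=vision.grab_frame(n);D[n]=(i,p,d)
    print(n,i["camera_matrix"].round(1).tolist(),i["R"].round(3).tolist(),i["t"].round(3).tolist())
    cv2.imwrite(f"pics/{n}0.png",p)
pickle.dump(D,open("d0.pkl","wb"))
E
```

```text
bench.py
pics
{'clock': np.float64(0.0), 'joints': array([-1.389,  0.478,  0.022,  1.556, -0.011,  1.109, -0.083]), 'qvel': array([-0.002,  0.001,  0.   ,  0.   ,  0.   ,  0.   , -0.   ]), 'tau': array([-0.0000e+00, -5.9647e+01,  1.6080e+00, -2.8119e+01,  1.3000e-02,
        1.0000e-02, -0.0000e+00]), 'tcp_pos': array([0.193, 0.646, 0.303]), 'orientation': array([-4.540e-01, -3.109e+00,  3.000e-03]), 'contact_force': array([ 0.64 , -0.578,  0.67 ]), 'moment': array([ 0.012, -0.045,  0.013]), 'gripper_force': np.float64(0.0), 'grip_width': np.float64(0.085)}
scene [[491.7, 0.0, 252.9], [0.0, 491.7, 194.4], [0.0, 0.0, 1.0]] [[0.231, 0.973, 0.004], [0.797, -0.187, -0.575], [-0.558, 0.135, -0.818]] [-0.045, -0.419, 1.763]
top [[482.0, 0.0, 259.5], [0.0, 482.0, 187.3], [0.0, 0.0, 1.0]] [[0.005, -1.0, 0.012], [-0.992, -0.007, -0.124], [0.124, -0.012, -0.992]] [-0.103, 0.552, 1.149]
```

View pics/scene0.png

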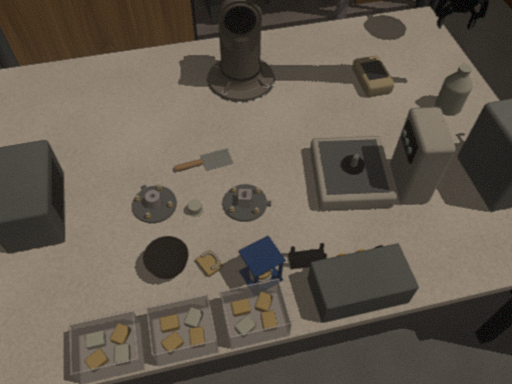

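View pics/top0.png

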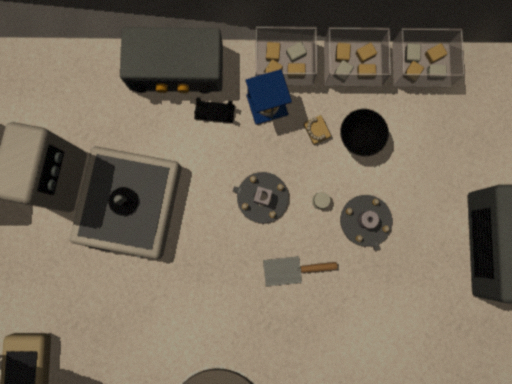

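The square-hubbed carrier is at top (263,197) and scene (244,201), with its tab to the left at top (236,190). The spindle is at top (123,201) and scene (355,160). I'll enlarge both.

```bash
cat > h.py <<'E'
import numpy as np,cv2,pickle
from scipy.spatial.transform import Rotation as Ro
def ray(i,u,v):
    d=i["R"].T@np.linalg.solve(i["camera_matrix"],[u,v,1.]);return -i["R"].T@i["t"],d
def tri(*obs):
    A=np.zeros((3,3));b=np.zeros(3)
    for i,u,v in obs:
        c,d=ray(i,u,v);d=d/np.linalg.norm(d);P=np.eye(3)-np.outer(d,d);A+=P;b+=P@c
    return np.linalg.solve(A,b)
def atz(i,u,v,z):
    c,d=ray(i,u,v);return c+d*(z-c[2])/d[2]
def proj(i,X):
    q=i["camera_matrix"]@(i["R"]@np.asarray(X)+i["t"]);return q[:2]/q[2]
def crop(p,u0,v0,w,h,W=400,H=300): return cv2.resize(p[v0:v0+h,u0:u0+w],(W,H),interpolation=cv2.INTER_CUBIC)
E
python3 - <<'E'
from h import *
from bench import r, vision, job
D=pickle.load(open("d0.pkl","rb"));s=D["scene"][1];t=D["top"][1]
cv2.imwrite("pics/c0.png",np.vstack([np.hstack([crop(t,223,167,80,60),crop(t,83,171,80,60)]),np.hstack([crop(s,204,171,80,60),crop(s,315,130,80,60)])]))
i=vision.camera_info("wrist");o=r.get_obs();T=Ro.from_rotvec(o["orientation"]).as_matrix()
c=-i["R"].T@i["t"];print("cam in tool",T.T@(c-o["tcp_pos"]),(i["R"]@T).round(3),i["camera_matrix"],T.round(3))
E
```

```text
cam in tool [ 0.06908125  0.0006667  -0.07023811] [[ 0.     1.     0.   ]
 [-0.962  0.    -0.274]
 [-0.274 -0.     0.962]] [[343.99830031   0.         255.91473992]
 [  0.         343.99830031 194.63173552]
 [  0.           0.           1.        ]] [[-0.958  0.286 -0.   ]
 [ 0.286  0.958 -0.002]
 [-0.    -0.002 -1.   ]]
```

View pics/c0.png

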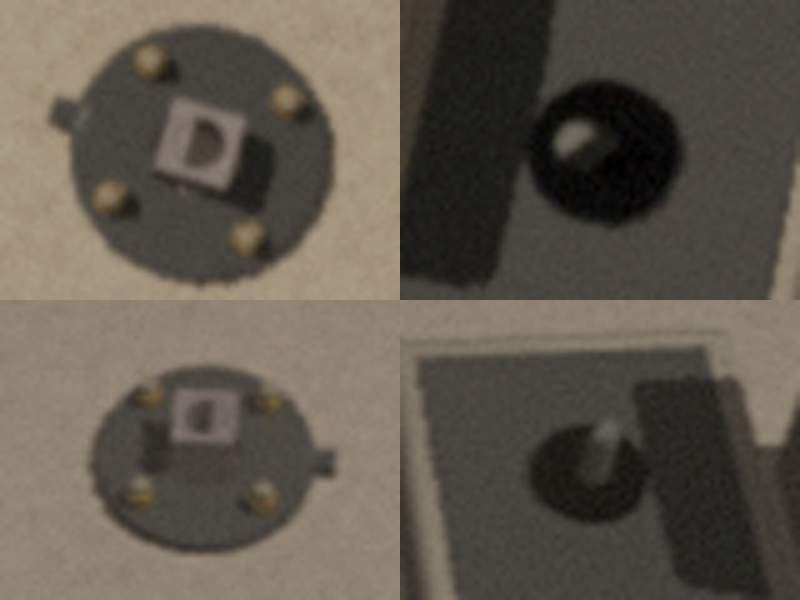

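Enlarged views: the hub top centre is at top (262.6,195.2) and scene (244.4,193.8). The tab is at top (235.8,189.4). The spindle tip is near top (117.6,197.6) and scene (356.2,155.2), and the flange centre is at top (124,201).

```bash
python3 - <<'E'
from h import *
from bench import r, vision, job
D=pickle.load(open("d0.pkl","rb"));s=D["scene"][0];t=D["top"][0]
f=lambda x,y,u0,v0:(u0+x/5-.4,v0+y/5-.4)
hub=tri((t,262.6,195.2),(s,244.4,193.8));print("hub",hub)
tip=tri((t,117.6,197.6),(s,356.2,155.2));print("tip",tip, "flange",atz(t,124,201,.07),atz(s,*f(188,173,315,130),.07))
c=[atz(t,*f(x,y,223,167),.048) for x,y in((173,96),(245,112),(228,192),(153,172))]
print("hub c",np.mean(c,0));
for k in range(4): e=c[(k+1)%4]-c[k];print(np.linalg.norm(e),np.degrees(np.arctan2(e[1],e[0])))
disc=atz(t,*f(202,154,223,167),.01);tab=atz(t,235.8,189.4,.01);print("disc",disc,"tab",tab,np.degrees(np.arctan2(*(tab-disc)[[1,0]])))
for n,z in(("carr tab",0),):pass
# scanner outline corners in top: near-right etc
for u,v in((98,148),(180,160),(157,257),(72,240)): print(atz(t,u,v,.06))
o=r.get_obs();T=Ro.from_rotvec(o["orientation"]).as_matrix()
print("hub rel tool",T.T@(hub-o["tcp_pos"]))
E
```

```text
hub [ 0.53172111 -0.1062469   0.04624996]
tip [0.51722336 0.22671237 0.11075417] flange [0.51301303 0.2212385  0.07      ] [0.51667277 0.22367869 0.07      ]
hub c [ 0.53141628 -0.10685266  0.048     ]
0.035818427795093144 -102.23337861362963
0.03985744566736779 168.22215179012375
0.03754082258874329 75.38309771458151
0.03831953209428797 -14.286790678046732
disc [ 0.52995918 -0.10868995  0.01      ] tab [ 0.54964698 -0.04046708  0.01      ] 73.90288884847229
[0.64216696 0.29171228 0.06      ]
[0.6142362  0.09314046 0.06      ]
[0.38210718 0.14121825 0.06      ]
[0.42078598 0.342491   0.06      ]
hub rel tool [-0.53987148 -0.62409385  0.25784129]
```

Row increments: (-.0405,-.0293,0) per row = .05. First call: rows: z -0.03,-.05..

The manual's scale: shifts go in shares of 0.3 m and turns go in shares of 180 degrees. Converting my numbers, -0.16 m is -0.5333, -0.06 m is -0.2.

Call:
drive_effector:
  rows:
    - [[-0.0333, -0.0167, -0.15, 0, 0, 0], [-0.1333, -0.1, -0.2, 0, 0, 0], [-0.2667, -0.2, -0.2, 0, 0, 0], [-0.4, -0.3, -0.2, 0, 0, 0], [-0.5333, -0.3933, -0.2, 0, 0, 0]]
  finger_gap: 0.085

```text
clock: 0.6
tcp_pos: [0.3133, 0.4861, 0.3637]
orientation: [-0.453, -3.109, 0.001]
contact_force: [0.1, 0.8, 0.3]
grip_width: 0.0849
gripper_force: 0.0
```

Call:
drive_effector:
  rows:
    - [[-0.1333, -0.0967, 0, 0, 0, 0], [-0.2667, -0.1933, 0, 0, 0, 0], [-0.4, -0.29, 0, 0, 0, 0], [-0.5333, -0.3867, 0, 0, 0, 0], [-0.6667, -0.4867, 0, 0, 0, 0]]

```text
clock: 1.1
tcp_pos: [0.4631, 0.2892, 0.3637]
orientation: [-0.453, -3.108, 0.0]
contact_force: [1.3, 1.2, 0.3]
grip_width: 0.085
gripper_force: 0.0
```

```bash
python3 -c "
from bench import r, vision, job;print(r.get_obs()['joints'].round(3))"
```

```text
[-0.858  0.209  0.219  1.805 -0.05   1.133  0.659]
```

To row units: -0.07 m is -0.2333, 0.06 m is 0.2.

Call:
drive_effector:
  rows:
    - [[-0.1167, -0.0767, 0.0667, 0, 0, 0], [-0.2333, -0.1567, 0.1667, 0, 0, 0], [-0.2333, -0.1567, 0.2, 0, 0, 0], [-0.2333, -0.1567, 0.2, 0, 0, 0]]

```text
clock: 1.5
tcp_pos: [0.5154, 0.2244, 0.3017]
orientation: [-0.457, -3.105, 0.005]
contact_force: [-0.3, 0.2, 1.1]
grip_width: 0.0848
gripper_force: 0.0
```

```bash
python3 - <<'E'
from h import *
from bench import r, vision, job
o=r.get_obs();i=vision.camera_info("wrist");p,d=vision.grab_frame("wrist")
pickle.dump((o,i,p,d),open("w1.pkl","wb"))
print(proj(i,[.516,.224,.11]),proj(i,[.516,.224,.07]),d[150:240:10,250])
u,v=map(int,proj(i,[.516,.224,.09]))
u0,v0=u-60,v-45;print(u0,v0)
cv2.imwrite("pics/w1.png",crop(p,u0,v0,120,90,800,600))
E
```

```text
[255.68167897 189.40606704] [255.88546115 178.01140087] [0.30259794 0.30447742 0.30862853 0.29989395 0.2734058  0.31611466
 0.31822723 0.32766804 0.33128136]
195 138
```

View pics/w1.png

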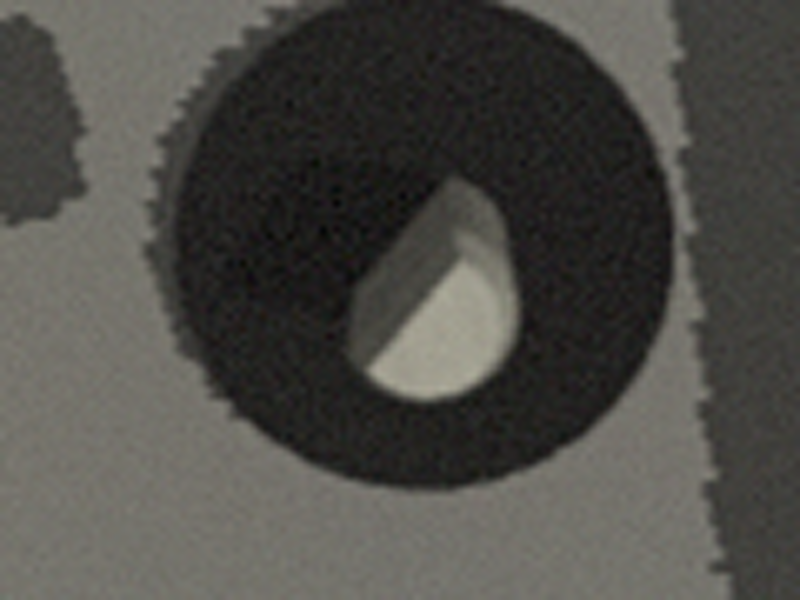

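The wrist view shows the flange as a circle around crop (422,241). The spindle's bright D-shaped top has its flat edge running from (463,262) to (368,372), and the flat faces the upper left.

```bash
python3 - <<'E'
from h import *
o,i,p,d=pickle.load(open("w1.pkl","rb"))
s=800/120
g=lambda x,y,z:atz(i,195+(x+.5)/s-.5,138+(y+.5)/s-.5,z)
def fit(P):
    P=np.array(P);A=np.c_[2*P[:,:2],np.ones(len(P))];b=(P[:,:2]**2).sum(1);x=np.linalg.lstsq(A,b,rcond=None)[0];return x[:2],np.sqrt(x[2]+x[:2]@x[:2])
print("flange",fit([g(x,y,.07) for x,y in((173,235),(672,240),(422,489),(250,415),(600,410),(590,60),(245,72),(640,130))]))
for z in(.11,.104):print("tip arc",z,fit([g(x,y,z) for x,y in((372,376),(395,395),(430,402),(470,392),(502,360),(500,310),(490,285))]))
print("tip arc outer",fit([g(x,y,.104) for x,y in((518,310),(516,280),(505,345),(475,390),(430,403))]))
a,b=g(463,262,.11),g(368,372,.11);e=b-a;n=np.array([e[1],-e[0]]);n/=np.linalg.norm(n);print(a,b,"flat normal",n,np.degrees(np.arctan2(n[1],n[0])))
a,b=g(455,178,.072),g(355,290,.072);e=b-a;print("low",a,b,np.degrees(np.arctan2(-e[0],e[1])))
E
```

```text
flange (array([0.51388941, 0.22651742]), np.float64(0.03349768195746488))
tip arc 0.11 (array([0.51517169, 0.22716371]), np.float64(0.008819157900488168))
tip arc 0.104 (array([0.51666921, 0.22675094]), np.float64(0.009020990002897125))
tip arc outer (array([0.51299764, 0.22571799]), np.float64(0.012491299286881308))
[0.50818205 0.23315256 0.11      ] [0.51776885 0.2185881  0.11      ] flat normal [-0.83528746 -0.54981348] -146.64578223309098
low [0.50539882 0.23360707 0.072     ] [0.51618215 0.21640587 0.072     ] -147.91665723097822
```

To row units: -0.225 m is -0.75, -0.18 m is -0.6.

Call:
drive_effector:
  rows:
    - [[-0.0533, -0.15, 0, 0, 0, 0], [-0.1067, -0.3, 0, 0, 0, 0], [-0.16, -0.45, 0, 0, 0, 0], [-0.2133, -0.6, 0, 0, 0, 0], [-0.2667, -0.75, 0, 0, 0, 0]]
  quiet: true

```text
ok
```

Call:
drive_effector:
  rows:
    - [[-0.0533, -0.15, 0, 0, 0, 0.0318], [-0.1, -0.2933, 0, 0, 0, 0.0796], [-0.1, -0.2933, 0, 0, 0, 0.1273], [-0.1, -0.2933, 0, 0, 0, 0.1751], [-0.1, -0.2933, 0, 0, 0, 0.2228]]
  quiet: true

```text
ok
```

Call:
drive_effector:
  rows:
    - [[0, 0, 0, 0, 0, 0.0477], [0, 0, 0, 0, 0, 0.0955], [0, 0, 0, 0, 0, 0.1432], [0, 0, 0, 0, 0, 0.191], [0, 0, 0, 0, 0, 0.2387]]
  quiet: true

```text
ok
```

Call:
drive_effector:
  rows:
    - [[0, 0, 0, 0, 0, 0.0255], [0, 0, 0, 0, 0, 0.0255]]

```text
clock: 3.25
tcp_pos: [0.5328, -0.1032, 0.3047]
orientation: [-2.477, -1.932, -0.003]
contact_force: [-0.4, -0.4, 0.6]
grip_width: 0.0847
gripper_force: 0.0
```

```bash
python3 - <<'E'
from h import *
from bench import r, vision, job
o=r.get_obs();i=vision.camera_info("wrist");p,d=vision.grab_frame("wrist");print(o["joints"].round(3),Ro.from_rotvec(o["orientation"]).as_matrix().round(3))
pickle.dump((o,i,p,d),open("w2.pkl","wb"))
u,v=map(int,proj(i,[.531,-.107,.03]))
u0,v0=u-100,v-75;print(u0,v0)
cv2.imwrite("pics/w2.png",crop(p,u0,v0,200,150,800,600))
E
```

```text
[-0.505  0.307  0.72   1.909 -0.239  1.011  0.074] [[ 0.243  0.97   0.001]
 [ 0.97  -0.243  0.001]
 [ 0.001  0.001 -1.   ]]
154 97
```

View pics/w2.png

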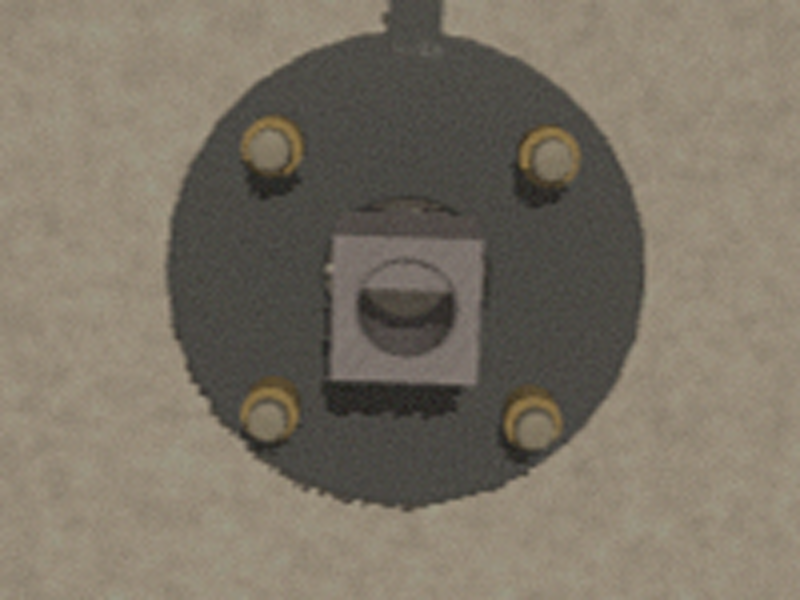

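The wrist view shows the square hub top with corners (333,236), (485,240), (478,385) and (331,381). The D bore is visible and the tab points up, along tool +x.

```bash
python3 - <<'E'
from h import *
o,i,p,d=pickle.load(open("w2.pkl","rb"))
g=lambda x,y,z:atz(i,154+(x+.5)/4-.5,97+(y+.5)/4-.5,z)
c=[g(x,y,.048) for x,y in((333,236),(485,240),(478,385),(331,381))]
print("hub",np.mean(c,0))
for k in range(4): e=c[(k+1)%4]-c[k];print(np.linalg.norm(e),np.degrees(np.arctan2(e[1],e[0])))
L,R=g(167,265,.01),g(645,265,.01);print("disc",(L+R)/2,np.linalg.norm(L-R))
print("disc bottom",g(405,507,.01))
dm=[g(x,y,.03) for x,y in((270,150),(552,158),(534,430),(267,420))];print("dies",np.mean(dm,0))
for a,b in((3,0),(2,1)):e=dm[b]-dm[a];print(np.degrees(np.arctan2(e[1],e[0])))
D=pickle.load(open("d0.pkl","rb"))
s=D["scene"][0];t=D["top"][0]
u,v=154+(407.5)/4-.4,97+311/4-.4
print("tri hub",tri((t,262.6,195.2),(s,244.4,193.8),(i,u,v)))
m=np.mean(c,0);T=Ro.from_rotvec(o["orientation"]).as_matrix();print("tool rel",T.T@(m-o["tcp_pos"]))
E
```

```text
hub [ 0.53235904 -0.10566564  0.048     ]
0.03641735257132652 -15.602584496382619
0.03608403796947278 -105.95565975653031
0.03627198429502527 164.29272979791318
0.03601716212354346 74.27503367420029
disc [ 0.53321244 -0.101374    0.01      ] 0.12847536704073664
disc bottom [ 0.51604299 -0.1684716   0.01      ]
dies [ 0.53229281 -0.10482147  0.03      ]
73.70096850785882
73.72738990197946
tri hub [ 0.53200096 -0.10614618  0.04630355]
tool rel [-2.83633600e-03 -1.32530805e-04  2.56718719e-01]
```

To row units: 0.195 m is 0.65, 0.09 m is 0.3, 0.03 rad is 0.0095.

Call:
drive_effector:
  rows:
    - [[-0.01, 0, 0.15, 0, 0, 0.0095], [-0.01, 0, 0.3, 0, 0, 0.0095], [-0.01, 0, 0.45, 0, 0, 0.0095], [-0.01, 0, 0.5833, 0, 0, 0.0095], [-0.01, 0, 0.65, 0, 0, 0.0095]]

```text
clock: 3.8
tcp_pos: [0.5302, -0.1068, 0.106]
orientation: [-2.502, -1.894, 0.003]
contact_force: [-0.1, 0.7, 0.3]
grip_width: 0.085
gripper_force: 0.0
```

Call:
drive_effector:
  rows:
    - [[0, 0, 0.0333, 0, 0, 0], [0, 0, 0.06, 0, 0, 0], [0, 0, 0.06, 0, 0, 0]]

```text
clock: 4.1
tcp_pos: [0.5317, -0.108, 0.091]
orientation: [-2.508, -1.892, -0.001]
contact_force: [0.6, -0.9, 0.3]
grip_width: 0.0852
gripper_force: 0.0
```

Call:
drive_effector:
  rows:
    - [[0, 0, 0, 0, 0, 0], [0, 0, 0, 0, 0, 0], [0, 0, 0, 0, 0, 0], [0, 0, 0, 0, 0, 0], [0, 0, 0, 0, 0, 0]]
  finger_gap: 0.02
  grip_n: 50

```text
clock: 4.6
tcp_pos: [0.5318, -0.1083, 0.0917]
orientation: [2.508, 1.891, 0.002]
contact_force: [-1.5, 0.7, 6.3]
grip_width: 0.0352
gripper_force: 52.1
```

Call:
drive_effector:
  rows:
    - [[0, 0, 0, 0, 0, 0], [0, 0, 0, 0, 0, 0], [0, 0, 0, 0, 0, 0]]
  finger_gap: 0.02
  grip_n: 50

```text
clock: 4.9
tcp_pos: [0.5318, -0.1083, 0.0917]
orientation: [2.508, 1.891, 0.002]
contact_force: [-0.1, 0.3, 6.8]
grip_width: 0.0349
gripper_force: 52.1
```

To row units: -0.165 m is -0.55, -0.14 m is -0.4667.

Call:
drive_effector:
  rows:
    - [[0, 0, -0.0667, 0, 0, 0], [0, 0, -0.2, 0, 0, 0], [0, 0, -0.3333, 0, 0, 0], [0, 0, -0.4667, 0, 0, 0], [0, 0, -0.55, 0, 0, 0]]

```text
clock: 5.4
tcp_pos: [0.5315, -0.1087, 0.2583]
orientation: [2.508, 1.89, 0.003]
contact_force: [1.0, 0.5, -3.8]
grip_width: 0.0353
gripper_force: 51.3
```

Call:
drive_effector:
  rows:
    - [[0, 0, 0, 0, 0, 0], [0, 0, 0, 0, 0, 0], [0, 0, 0, 0, 0, 0]]

```text
clock: 5.7
tcp_pos: [0.5302, -0.1078, 0.2542]
orientation: [-2.507, -1.89, 0.004]
contact_force: [-0.2, -0.4, -3.5]
grip_width: 0.0355
gripper_force: 51.4
```

```bash
python3 - <<'E'
from h import *
from bench import r, vision, job
o=r.get_obs();i=vision.camera_info("wrist");p,d=vision.grab_frame("wrist")
pickle.dump((o,i,p,d),open("w3.pkl","wb"))
print(o["joints"].round(3),o["contact_force"],o["moment"]);cv2.imwrite("pics/w3.png",cv2.resize(p,(800,600)))
T=Ro.from_rotvec(o["orientation"]).as_matrix();print(T.round(3))
E
```

```text
[-0.477  0.378  0.71   1.961 -0.309  0.914  0.112] [-0.22482314 -0.36941172 -3.53207031] [-0.06315658 -0.0157514   0.03694674]
[[ 0.275  0.961 -0.003]
 [ 0.961 -0.275  0.   ]
 [-0.001 -0.003 -1.   ]]
```

View pics/w3.png

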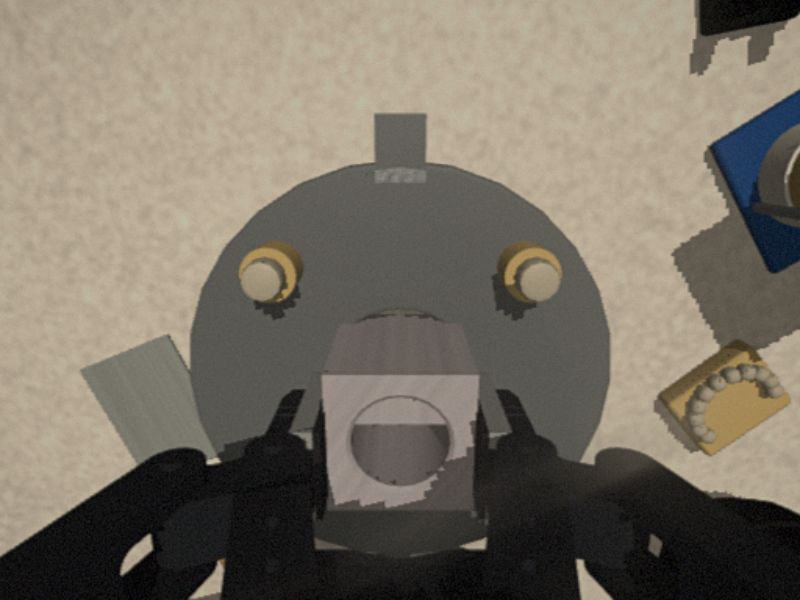

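The carrier hangs square in the grip with the tab along tool +x. The hub's back top edge runs (322,375)–(480,375) and its front edge is at about y=512. The die tops are at (262,283) and (539,282).

```bash
python3 - <<'E'
from h import *
o,i,p,d=pickle.load(open("w3.pkl","rb"))
T=Ro.from_rotvec(o["orientation"]).as_matrix();k=1.5625
def tool(x,y,dep):
    u,v=(x+.5)/k-.5,(y+.5)/k-.5
    q=np.linalg.solve(i["camera_matrix"],[u,v,1])*dep
    return T.T@(i["R"].T@(q-i["t"])-o["tcp_pos"])
dd=lambda x,y:np.median(d[int(y/k)-2:int(y/k)+3,int(x/k)-2:int(x/k)+3])
for n,x,y in(("hubtop",400,385),("hubL",328,385),("hubR",474,385),("dieL",262,283),("dieR",539,282),("discL",230,300),("discR",570,300),("disctop",400,200),("mark",400,176),("frontR",440,505)):
    print(n,dd(x,y),tool(x,y,dd(x,y)).round(4))
z=tool(400,385,dd(400,385))[2]
def tz(x,y,z):
    a,b=tool(x,y,.1),tool(x,y,.3);return a+(b-a)*(z-a[2])/(b[2]-a[2])
for q in((322,375),(480,375),(476,512),(330,512)):print(tz(*q,z).round(4),tz(*q,.042).round(4))
E
```

```text
hubtop 0.12351497 [0.0184 0.0004 0.0434]
hubL 0.12332722 [ 0.0185 -0.0161  0.0432]
hubR 0.12376968 [0.0183 0.0174 0.0436]
dieL 0.1354736 [ 0.0382 -0.0344  0.0615]
dieR 0.13552421 [0.0384 0.0354 0.0616]
discL 0.15746887 [ 0.0282 -0.0494  0.0815]
discR 0.15749666 [0.0282 0.0502 0.0815]
disctop 0.1492063 [0.0571 0.0004 0.0811]
mark 0.14781226 [0.0635 0.0004 0.0815]
frontR 0.13234386 [-0.0137  0.0103  0.0434]
[ 0.0209 -0.0174  0.0434] [ 0.0215 -0.0172  0.042 ]
[0.0209 0.0187 0.0434] [0.0215 0.0185 0.042 ]
[-0.0157  0.0192  0.0434] [-0.0146  0.019   0.042 ]
[-0.0157 -0.0169  0.0434] [-0.0146 -0.0167  0.042 ]
```

To row units: 0.145 m is 0.4833, -0.0475 m is -0.1583, -0.7 rad is -0.2228.

Call:
drive_effector:
  rows:
    - [[0.0667, -0.02, 0, 0, 0, -0.0318], [0.1667, -0.055, 0, 0, 0, -0.0796], [0.2733, -0.09, 0, 0, 0, -0.1273], [0.38, -0.125, 0, 0, 0, -0.1751], [0.4833, -0.1583, 0, 0, 0, -0.2228]]

```text
clock: 6.25
tcp_pos: [0.5247, 0.0454, 0.2545]
orientation: [-1.699, -2.64, 0.003]
contact_force: [-0.2, 0.1, -2.7]
grip_width: 0.0354
gripper_force: 51.2
```

Call:
drive_effector:
  rows:
    - [[0.1133, 0.0457, 0, 0, 0, -0.0446], [0.24, 0.0967, 0, 0, 0, -0.0891], [0.3667, 0.1473, 0, 0, 0, -0.1337], [0.4933, 0.1983, 0, 0, 0, -0.1783], [0.5667, 0.228, 0, 0, 0, -0.2228]]

```text
clock: 6.75
tcp_pos: [0.5171, 0.2311, 0.2542]
orientation: [-0.685, -3.063, 0.001]
contact_force: [-1.2, -0.1, -3.3]
grip_width: 0.0352
gripper_force: 51.2
```

Call:
drive_effector:
  rows:
    - [[0, 0, 0, 0, 0, -0.0446], [0, 0, 0, 0, 0, -0.0891], [0, 0, 0, 0, 0, -0.1337], [0, 0, 0, 0, 0, -0.1783], [0, 0, 0, 0, 0, -0.2228]]

```text
clock: 7.25
tcp_pos: [0.5179, 0.2268, 0.254]
orientation: [0.4, -3.113, 0.002]
contact_force: [-0.5, -0.0, -3.1]
grip_width: 0.0353
gripper_force: 51.2
```

Call:
drive_effector:
  rows:
    - [[0, 0, 0, 0, 0, -0.0446], [0, 0, 0, 0, 0, -0.0891], [0, 0, 0, 0, 0, -0.1038], [0, 0, 0, 0, 0, -0.1038]]

```text
clock: 7.65
tcp_pos: [0.518, 0.2267, 0.2542]
orientation: [0.891, -3.009, 0.001]
contact_force: [0.3, -0.3, -4.6]
grip_width: 0.0354
gripper_force: 51.2
```

```bash
python3 - <<'E'
from h import *
from bench import r, vision, job
o=r.get_obs();T=Ro.from_rotvec(o["orientation"]).as_matrix();print(o["joints"].round(3),T.round(3).tolist())
print("yaw",np.degrees(np.arctan2(T[1,0],T[0,0])),"axis at",o["tcp_pos"]+T@[.0027,.0005,.0914])
E
```

```text
[-0.594  0.352  0.089  1.875 -0.039  0.919  1.66 ] [[-0.839, -0.545, -0.003], [-0.545, 0.839, -0.001], [0.003, 0.001, -1.0]]
yaw -147.00253674779123 axis at [0.51522097 0.22551124 0.1628501 ]
```

To row units: 0.041 m is 0.1367, 0.0012 m is 0.004.

Call:
drive_effector:
  rows:
    - [[0, 0.004, 0.04, 0, 0, 0], [0, 0.004, 0.09, 0, 0, 0], [0, 0.004, 0.1233, 0, 0, 0], [0, 0.004, 0.1367, 0, 0, 0], [0, 0.004, 0.1367, 0, 0, 0]]

```text
clock: 8.15
tcp_pos: [0.5174, 0.2281, 0.2139]
orientation: [0.892, -3.011, 0.001]
contact_force: [-0.3, 0.5, -3.4]
grip_width: 0.0355
gripper_force: 51.2
```

Call:
drive_effector:
  rows:
    - [[0, 0, 0.0067, 0, 0, 0], [0, 0, 0.0133, 0, 0, 0], [0, 0, 0.02, 0, 0, 0], [0, 0, 0.0267, 0, 0, 0], [0, 0, 0.0333, 0, 0, 0]]

```text
clock: 8.65
tcp_pos: [0.5179, 0.2283, 0.2049]
orientation: [-0.892, 3.012, 0.0]
contact_force: [0.2, 0.1, -4.2]
grip_width: 0.0353
gripper_force: 51.2
```

To row units: 0.004 m is 0.0133, 0.002 m is 0.0067.

Call:
drive_effector:
  rows:
    - [[0, 0, 0.0067, 0, 0, 0], [0, 0, 0.0133, 0, 0, 0], [0, 0, 0.0133, 0, 0, 0]]

```text
clock: 8.95
tcp_pos: [0.5177, 0.2282, 0.2006]
orientation: [0.892, -3.012, 0.0]
contact_force: [1.3, -0.4, -3.1]
grip_width: 0.0352
gripper_force: 51.2
```

To row units: 0.004 m is 0.0133, 0.002 m is 0.0067.

Call:
drive_effector:
  rows:
    - [[0, 0, 0.0067, 0, 0, 0], [0, 0, 0.0133, 0, 0, 0], [0, 0, 0.0133, 0, 0, 0]]
  lines: "1,4"

```text
clock: 9.25
tcp_pos: [0.5174, 0.2279, 0.1965]
orientation: [0.892, -3.011, 0.001]
contact_force: [-2.8, -1.2, -3.0]
```

Call:
drive_effector:
  rows:
    - [[0, 0, 0.0067, 0, 0, 0], [0, 0, 0.0133, 0, 0, 0], [0, 0, 0.0133, 0, 0, 0]]
  lines: "1,4"

```text
clock: 9.55
tcp_pos: [0.5171, 0.2277, 0.1921]
orientation: [0.892, -3.01, 0.001]
contact_force: [-3.4, -2.5, -3.5]
```

The carrier has entered the spindle, with only a light side push along tool +x. I'll ease it that way and go on down.

To row units: 0.004 m is 0.0133, 0.0006 m is 0.002.

Call:
drive_effector:
  rows:
    - [[0.002, 0, 0.0067, 0, 0, 0], [0.002, 0, 0.0133, 0, 0, 0], [0.002, 0, 0.0133, 0, 0, 0]]
  lines: "1,4"

```text
clock: 9.85
tcp_pos: [0.517, 0.2277, 0.1884]
orientation: [0.892, -3.011, 0.0]
contact_force: [-4.0, -3.4, -3.6]
```

Call:
drive_effector:
  rows:
    - [[0, 0, 0.0067, 0, 0, 0], [0, 0, 0.0133, 0, 0, 0], [0, 0, 0.0133, 0, 0, 0]]
  lines: "1,4"

```text
clock: 10.15
tcp_pos: [0.5169, 0.2277, 0.1845]
orientation: [0.892, -3.011, 0.0]
contact_force: [-4.2, -2.8, -2.8]
```

```bash
python3 -c "
from bench import r, vision, job;o=r.get_obs();print(o['contact_force'].round(1),o['moment'].round(3))"
```

```text
[-4.2 -2.8 -2.8] [-0.651  1.01   0.056]
```

To row units: 0.003 m is 0.01, 0.001 m is 0.0033.

Call:
drive_effector:
  rows:
    - [[0.0033, 0, 0.0033, 0, 0, 0], [0.0033, 0, 0.01, 0, 0, 0], [0.0033, 0, 0.01, 0, 0, 0]]
  lines: "1,4"

```text
clock: 10.45
tcp_pos: [0.5167, 0.2276, 0.1817]
orientation: [-0.893, 3.012, 0.0]
contact_force: [-2.1, -1.0, -3.7]
```

Call:
drive_effector:
  rows:
    - [[0, 0, 0.01, 0, 0, 0], [0, 0, 0.02, 0, 0, 0], [0, 0, 0.02, 0, 0, 0]]
  lines: "1,4"

```text
clock: 10.75
tcp_pos: [0.5167, 0.2276, 0.1754]
orientation: [-0.893, 3.012, 0.0]
contact_force: [-1.0, -1.0, -4.6]
```

```bash
python3 -c "
from bench import r, vision, job;o=r.get_obs();print(o['contact_force'].round(1),o['moment'].round(3))"
```

```text
[-1.  -1.  -4.6] [-0.238  0.288  0.048]
```

Sliding freely now. Underside is near 0.084, so about 14 mm remain.

To row units: 0.009 m is 0.03, 0.006 m is 0.02.

Call:
drive_effector:
  rows:
    - [[0, 0, 0.01, 0, 0, 0], [0, 0, 0.02, 0, 0, 0], [0, 0, 0.03, 0, 0, 0], [0, 0, 0.03, 0, 0, 0]]
  lines: "1,4"

```text
clock: 11.15
tcp_pos: [0.5167, 0.2276, 0.1664]
orientation: [-0.893, 3.012, 0.0]
contact_force: [-1.3, -0.4, -4.5]
```

Call:
drive_effector:
  rows:
    - [[0, 0, 0.0033, 0, 0, 0], [0, 0, 0.0067, 0, 0, 0], [0, 0, 0.01, 0, 0, 0], [0, 0, 0.01, 0, 0, 0]]
  lines: "1,4"

```text
clock: 11.55
tcp_pos: [0.5167, 0.2275, 0.1638]
orientation: [-0.893, 3.012, 0.0]
contact_force: [-0.3, -1.0, -3.8]
```

To row units: 0.0015 m is 0.005, 0.001 m is 0.0033.

Call:
drive_effector:
  rows:
    - [[0, 0, 0.0033, 0, 0, 0], [0, 0, 0.005, 0, 0, 0], [0, 0, 0.005, 0, 0, 0]]
  lines: "1,4"

```text
clock: 11.85
tcp_pos: [0.5167, 0.2275, 0.1624]
orientation: [-0.892, 3.012, 0.0]
contact_force: [0.0, -0.6, -3.4]
```

```bash
python3 -c "
from bench import r, vision, job;o=r.get_obs();print(o['contact_force'].round(1),o['moment'].round(3))"
```

```text
[ 0.  -0.6 -3.4] [-0.086  0.101 -0.012]
```

To row units: 0.0015 m is 0.005, 0.001 m is 0.0033.

Call:
drive_effector:
  rows:
    - [[0, 0, 0.0033, 0, 0, 0], [0, 0, 0.005, 0, 0, 0], [0, 0, 0.005, 0, 0, 0]]
  lines: "1,4"

```text
clock: 12.15
tcp_pos: [0.5167, 0.2275, 0.1617]
orientation: [-0.892, 3.012, 0.0]
contact_force: [-2.2, -0.7, 4.8]
```

Call:
drive_effector:
  rows:
    - [[0, 0, 0.0033, 0, 0, 0], [0, 0, 0.0033, 0, 0, 0], [0, 0, 0.0033, 0, 0, 0]]
  lines: "1,4"

```text
clock: 12.45
tcp_pos: [0.5167, 0.2275, 0.1617]
orientation: [-0.892, 3.012, 0.001]
contact_force: [-6.6, -2.9, 14.1]
```

It touched the flange at TCP z 0.1617, as predicted. I'll relieve the pressure, open the fingers and back off.

To row units: -0.0013 m is -0.0043.

Call:
drive_effector:
  rows:
    - [[0, 0, -0.0043, 0, 0, 0], [0, 0, -0.0043, 0, 0, 0]]
  lines: "1,4"

```text
clock: 12.65
tcp_pos: [0.5167, 0.2275, 0.1617]
orientation: [-0.892, 3.012, 0.0]
contact_force: [-2.9, -1.8, 4.8]
```

Call:
drive_effector:
  rows:
    - [[0, 0, 0, 0, 0, 0], [0, 0, 0, 0, 0, 0], [0, 0, 0, 0, 0, 0], [0, 0, 0, 0, 0, 0], [0, 0, 0, 0, 0, 0]]
  finger_gap: 0.085
  grip_n: 20

```text
clock: 13.15
tcp_pos: [0.5166, 0.2275, 0.1612]
orientation: [-0.893, 3.012, 0.0]
contact_force: [0.1, -0.7, 0.0]
grip_width: 0.0851
gripper_force: 0.0
```

Call:
drive_effector:
  rows:
    - [[0, 0, -0.0333, 0, 0, 0], [0, 0, -0.1, 0, 0, 0], [0, 0, -0.2, 0, 0, 0], [0, 0, -0.3333, 0, 0, 0], [0, 0, -0.4667, 0, 0, 0]]

```text
clock: 13.65
tcp_pos: [0.5162, 0.2272, 0.3032]
orientation: [0.892, -3.012, 0.0]
contact_force: [0.9, 1.4, 0.3]
grip_width: 0.0852
gripper_force: 0.0
```

Call:
drive_effector:
  rows:
    - [[0, 0, 0, 0, 0, 0], [0, 0, 0, 0, 0, 0]]

```text
clock: 13.85
tcp_pos: [0.5169, 0.2275, 0.3028]
orientation: [-0.892, 3.009, 0.001]
contact_force: [0.3, -0.0, -0.5]
grip_width: 0.0852
gripper_force: 0.0
```

```bash
python3 - <<'E'
from h import *
from bench import r, vision, job
o=r.get_obs();i=vision.camera_info("wrist");p,d=vision.grab_frame("wrist");s,_=vision.grab_frame("scene");si=vision.camera_info("scene")
pickle.dump((o,i,p,d),open("w4.pkl","wb"))
cv2.imwrite("pics/w4.png",np.hstack([crop(p,106,72,300,225),crop(s,300,100,120,90)]))
# disc top height from the depth map, around the rim
T=i["R"]
for a in range(0,360,45):
    a0=np.radians(a-147);X=np.array([.515,.2265,.08])+.058*np.array([np.cos(a0),np.sin(a0),0]);u,v=proj(i,X).round().astype(int)
    if 0<=u<512 and 0<=v<384:
        q=np.linalg.solve(i["camera_matrix"],[u,v,1])*d[v,u];print(a,(T.T@(q-i["t"])).round(4))
E
```

```text
0 [0.4666 0.195  0.0805]
45 [0.5017 0.1706 0.0908]
90 [0.5466 0.1774 0.0801]
135 [0.564  0.2132 0.1006]
180 [0.5634 0.258  0.0806]
225 [0.5228 0.2768 0.1   ]
270 [0.4829 0.2751 0.0808]
315 [0.4585 0.2387 0.0807]
```

View pics/w4.png

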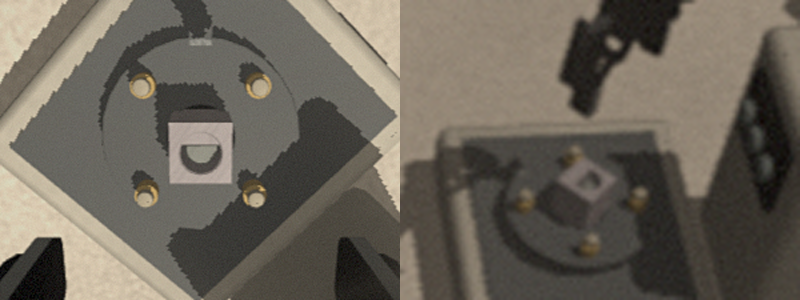

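The pictures show the carrier seated on the spindle, with the spindle top visible in the bore at left crop (201,152). The disc top measures 0.080–0.081 m all round, so it sits flush, and the gripper is clear. I'm handing in.

```bash
python3 -c "
from bench import r, vision, job;print(job.hand_in())"
```

```text
the job is handed in; nothing more can be done
None
```

The square-hubbed carrier is on the spindle, flats matched and flush on the turntable flange, and the gripper has let go and is clear; nothing else on the bench was moved, and the job is handed in at about 14 s.

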